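Press a model locomotive's nose home with the trigger clamp and let the clamp off

ROBOT

A 6-joint arm with a two-finger parallel gripper is mounted at the origin on the work surface. World frame = base frame: x ahead of the robot, y to its left, z up, the work surface at z = 0. Lengths are in m, angles in rad, forces in N, time in s.
With the tool pointing down it reaches from about 0.275 to 0.875 m from the base axis. Payload 12.5 kg.
Tool frame: the origin (TCP) lies midway between the tips of the shut fingers; the grasp point (between the pads) lies robot.grip_point_offset behind it (robot.grip_point_offset is the distance from the TCP to the grasp point, in m); x points along the fingers, y is the direction in which the jaws open and shut, and the axes are right-handed (so a half turn about x gives the same grasp; the last joint's range is limited). The gripper opens to 85 mm and grips with 20 to 120 N. Pads are 22 mm wide; open, the fingers measure 114 mm over their backs; the gripper's body (76 mm by 85 mm) begins 54 mm behind the grasp point. The pads swing forward as they close: fully open they stand 13 mm farther back than shut.
Start: joints at [-1.377, 0.351, 1.652, -0, 1.139, -0.085], TCP at [0.151, -0.529, 0.231] pointing down, gripper open.
Joint ranges: [-2.75, 2.75], [-0.79, 2.1], [0.01, 2.65], [-1.57, 4.71], [0.07, 3.14], [-2.87, 2.87]. Speed limits (rad/s): [2.22, 2.22, 2.79, 3.14, 3.14, 3.14].

INTERFACE

Orientations are given as a 3x3 rotation matrix whose columns are the frame's x, y, z axes.
In Python, from rig import robot gives the robot as it stands. Calls block until the motion is done:
- robot.goto(position, orientation): joint-space move of the TCP to a pose.
- robot.movel(position, feed=0.15, orientation=None): straight line of the TCP; orientation=None keeps the orientation; feed is the mean speed in m/s.
- robot.movej(angles): joint-space move.
- robot.command_gripper(opening, force=None): finger opening in m; force is the grip in N (None keeps the last); returns when the fingers have stopped.
- robot.hold(seconds).
- robot.ik(position, orientation): joint angles nearest the present ones, or None.
- robot.observe(): the state.
- robot.camera(name): name is "scene" or "top" or "wrist"; returns a dict with "img" (384x512x3 uint8, red, green, blue), "camera_matrix" (3x3 intrinsics, pixels), "eye" and "orientation" of the camera in the world; the wrist camera has in their place "hand_eye" (4x4, takes a point from camera to tool coordinates, whose origin is the TCP and whose axes are the tool frame's). Camera axes: x right, y up, looking along -z (the intrinsics and any distortion apply to the point x, -y, -z); pixel columns grow to the right and rows downward; lengths in m; the calibration is good to about 2 mm. A picture is of the moment at which its call begins: read the wrist's pose just before it. There is no depth.
A pose or a line that the arm cannot do raises robot.PlanningError and nothing moves.
- robot.finish_job(): hands the job in, once; it reports no verdict.
Trained networks look in a picture, given as the dict that the camera call returned (one of the last four; its "shot" number tells which), for a name from the list of things; names that differ only in an ending like _2 or _b are one class to them, and where a whole thing is asked for, a point or a joint stands for the part that bears it (a point fixed in the world has none). Each returns a list of dicts, best first, with "score" (0 to 1); they miss things now and then, are a little off and sometimes report something else, mostly with a low value. They report only what shows in the picture. A call takes as long as a camera call.
- robot.regions_of(picture, target): "pixels" (384x512 bool, what is visible of it) and "extent" ([left, top, width, height] in pixels, round what is visible of it).
- robot.spot_point(picture, target): "location" ([row, column] in pixels: a listed point, or the origin of a listed thing).
The state is a dict: "clock": time; "q": joint angles; "qd": joint speeds; "effort": joint torques, N m; "eef_pos": TCP position; "tool_rot": TCP orientation; "force": force on the tool from outside, world axes, zero at the start; "moment": the same for the moment, N m; "opening": finger opening in m.
Only numpy, scipy, OpenCV 4.12 (cv2) and the standard library are available. Lean on these libraries where they do the work, as an engineer would, in place of code of your own. Each camera call takes 0.05 s, during which the arm holds its last target.

TASK

The nose of the model locomotive standing in the bench clamp is not fully pushed on: squeeze the clamp's trigger, as many strokes as it takes, until the moving jaw has pressed the nose fully home, using a moderate squeeze that does not crush the model. Then press the clamp's release tab so that the jaw springs all the way back open, and let go. Work only through the trigger and the tab: do not push the jaw, its bar or the model with the robot, and leave the other things where they are.

Things in the scene. Friction and masses are not known exactly. Their poses are not given: they have to be found in the camera images.
- clamp: Trigger bar clamp on a plywood board, fixed flat on the bench. Origin on the bench below the clamp head; z up; all figures here are mm in its frame. Board x -60..90, y -260..130, 12 thick. Fixed jaw: steel plate, inner face y -230, top z 86. Head: steel housing x -25..25, y -40..80, top z 78. Grip and trigger rise from the head, leaning 32 degrees towards -x; the release tab stands out at its +y end.
- grip_root (a point): Foot of the leaning grip and trigger, at x -15, y 0, z 75. From here the leaning line runs along (-0.530, 0, 0.848) of the clamp. The fixed black grip is a bar along it, 100 long, 26 wide, 20 thick, y 12..32. The steel trigger is the bar on its -y side.
- lens (a point): Centre of the bench magnifier: clear round lens with dark rim, outer radius 55, 10 thick, level, z 245..255, at x 5, y -30, on a post at x 78, y -30. It overhangs the head, so a hand pointing straight down cannot reach far enough onto grip and trigger: come in along the lean of the grip, from the -x side.
- grip_back (a point): Point on the fixed grip's outer (+y) face, 80 mm up the leaning line. Has the clamp's axes.
- trigger_front (a point): Point on the trigger's outer (-y) face, 80 mm up the lever. From here to the grip's outer face: 57 mm at rest, 43 squeezed. The grip does not give: fingers that close together must be centred on the squeezed pair, 21 mm from the grip's outer face, or follow the trigger; or push the trigger to the grip with one finger or shut fingers.
- trigger (a joint): Trigger angle, rad: 0 at rest, 0.18 fully squeezed (parallel to the grip, 13 mm between them). It springs back. 80 mm up, a stroke is 14 mm and takes 3 N at first, 5 N at the end, plus about 0.9 N for every newton at the jaw. A full stroke walks the jaw on by about 10 mm; let the trigger spring fully back between strokes. If it stalls early, the jaw is tight.
- lever_hinge (a point): The trigger's hinge, at x -15, y -6, z 75; the lever is 95 mm long from here, 22 wide, 10 thick, and at rest leans 0.18 rad away from the grip (to -y).
- jaw (a joint): Travel of the moving jaw, m: 0 open, growing towards the fixed jaw (-y); starts at 0 to 0.020; about 0.050 with the model tight and its nose home. A ratchet of 5 mm teeth holds it, so it may step back by up to 5 mm between strokes. A spring of 4 to 6 N pulls it open while the tab is pressed.
- jaw_face (a point): Centre of the moving jaw's pressing face (60 wide, 64 high, facing -y), 52 above the bench.
- ram: The moving steel jaw with its toothed bar (26 wide, 14 high, centred 50 above the bench) that runs through the head along y and out of its +y end. Origin where the clamp's is when the jaw is open; moves with the jaw. The robot must not push it.
- tab (a joint): Release tab, m: 0 up, 0.009 pressed to its stop. Takes about 4 N at first, 7 N at the stop. Press it straight down by at least 6 mm, with the trigger let go, and keep it down about 1 s while the jaw runs back; it springs up again.
- tab_top (a point): Centre of the release tab's top face: steel plate 34 (x) by 36 (y), 8 thick, 85 above the bench, at x 0, y 100. It can be pressed from straight above with shut fingers, the hand's wide side along the clamp's x, so as to clear grip and lens.
- loco: Model shunting locomotive, blue with cream roof, 120 mm long with its nose home, 50 wide, 81 high, about 0.45 kg, loose, standing between the jaws. Origin at the centre of its underside (of the 120 mm), z up, y to the nose and the moving jaw. It slides against the fixed jaw when pressed. Over 40 N between jaw and model crushes it.
- nose (a joint): How far the nose stands out of the locomotive, m: 0 home (no gap), starts 0.006 to 0.010. Tight sliding fit: needs about 6 N and stays where it is pushed.
- nose_front (a point): Centre of the nose's front face (46 wide, 50 high), 34 above the locomotive's underside.
- paint_jar: clear glass paint jar with white lid, 45 mm tall, on the clamp's board behind the model; not part of the job
- weight: small brass weight, 34 mm tall, on the clamp's board behind the clamp head; not part of the job
- spool: round steel spool, 68 mm across, 30 mm high, lying flat on the bench mat; not part of the job
- pump: desoldering pump, 185 mm long tube with black ends, lying on the mat; not part of the job
- caliper: steel caliper, 190 mm long, lying flat; not part of the job
- screwdriver: screwdriver with black handle, 170 mm long, lying on the mat; not part of the job
- parts_tray: shallow grey open tray with a divider, 110 x 80 x 22 mm; not part of the job

How it is judged:
By the outcome, as a careful person would: the job done as asked, in the order asked, and still so for the second after the job is handed in, with the robot touching nothing.
It also fails if it takes over 64 s, if anything falls off the work surface, if the arm or the gripper's body presses on something with over 40 N, if the wrist force passes 120 N, or if a joint passes its speed limit or range.

## Working session

There is one attempt and no reset: what is moved stays moved. The work goes in short steps, each a Python script; the robot and the scene stay as the last script left them, time stands still between calls to the robot, and variables do not carry over. Pictures are saved under pics/ and viewed, and the job is handed in when it is done.

```bash
ls; mkdir -p pics; cat > h.py <<'E'
import numpy as np, cv2
from rig import robot
def save(p,n): cv2.imwrite('pics/'+n+'.png',p['img'][:,:,::-1])
def proj(p,X,eye=None,R=None):
    K=np.array(p['camera_matrix']);eye=np.array(p['eye'] if eye is None else eye);R=np.array(p['orientation'] if R is None else R)
    c=(np.atleast_2d(X)-eye)@R; c=c*[1,-1,-1]
    u=c@K.T; return u[:,:2]/u[:,2:]
E
python3 - <<'E'
from h import *
for n in ('scene','top'):
    p=robot.camera(n); save(p,n+'0')
    print(n,{k:(np.round(v,3).tolist() if not np.isscalar(v) else v) for k,v in p.items() if k!='img'})
    for t in ('clamp','grip_root','lens','grip_back','trigger_front','lever_hinge','jaw_face','ram','tab_top','loco','nose_front'):
        r=robot.spot_point(p,t)
        print(t,[(np.round(d['location'],1).tolist(),round(d['score'],2)) for d in r[:2]])
print(robot.observe()['clock'],robot.grip_point_offset)
E
```

```text
pics
scene {'camera_matrix': [[394.024, 0.0, 256.974], [0.0, 394.024, 190.748], [0.0, 0.0, 1.0]], 'eye': [1.161, -0.404, 1.003], 'orientation': [[0.56, -0.604, 0.567], [0.828, 0.41, -0.382], [-0.002, 0.683, 0.73]], 'shot': 1}
clamp [([235.0, 286.5], 0.85), ([343.5, 129.4], 0.54)]
grip_root [([218.7, 288.6], 0.72)]
lens [([178.4, 282.7], 0.7)]
grip_back [([194.8, 299.8], 0.97), ([220.6, 324.7], 0.55)]
trigger_front [([192.1, 281.3], 0.48)]
lever_hinge [([217.3, 289.3], 0.93), ([176.3, 346.4], 0.23)]
jaw_face [([223.5, 269.9], 0.6)]
ram [([233.0, 284.1], 0.84)]
tab_top [([220.6, 324.3], 0.45)]
loco [([228.0, 242.7], 0.64)]
nose_front [([227.1, 258.9], 0.45)]
top {'camera_matrix': [[399.737, 0.0, 258.823], [0.0, 399.737, 189.103], [0.0, 0.0, 1.0]], 'eye': [0.376, -0.004, 1.352], 'orientation': [[0.001, 0.995, -0.103], [-1.0, -0.001, -0.022], [-0.023, 0.103, 0.994]], 'shot': 2}
clamp [([165.2, 240.2], 0.95)]
grip_root [([166.6, 237.3], 0.73)]
lens [([158.3, 242.8], 0.58)]
grip_back [([163.9, 215.4], 0.76)]
trigger_front [([166.3, 244.0], 0.67), ([174.3, 233.9], 0.51)]
lever_hinge [([165.7, 237.0], 0.69)]
jaw_face [([175.3, 252.6], 0.58)]
ram [([163.4, 243.5], 0.48)]
tab_top [([141.4, 214.6], 0.54)]
loco [([193.8, 276.7], 0.64), ([164.9, 234.2], 0.43)]
nose_front [([177.4, 256.0], 0.47), ([153.6, 396.4], 0.44)]
1.2 0.0187
```

```bash
python3 - <<'E'
import cv2
for n in('scene0','top0'):
    i=cv2.imread(f'pics/{n}.png')
    c=i[110:300,170:400] if n=='scene0' else i[90:250,160:340]
    cv2.imwrite(f'pics/{n}c.png',cv2.resize(c,(800,int(800*c.shape[0]/c.shape[1]))[:2] if c.shape[0]/c.shape[1]<.75 else (660,int(660*c.shape[0]/c.shape[1])),interpolation=cv2.INTER_CUBIC)[:600])
E
```

```text
(no output)
```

View pics/scene0.png

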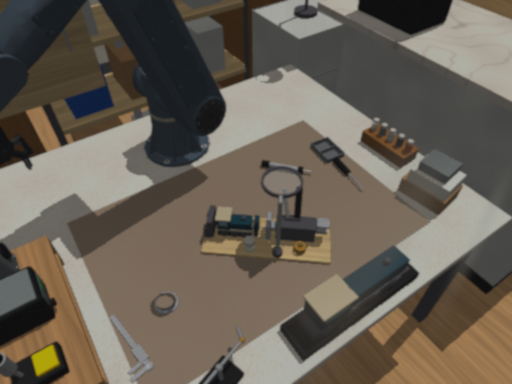

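View pics/top0.png

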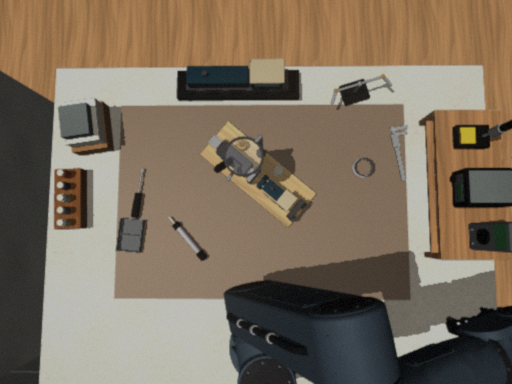

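View pics/scene0c.png

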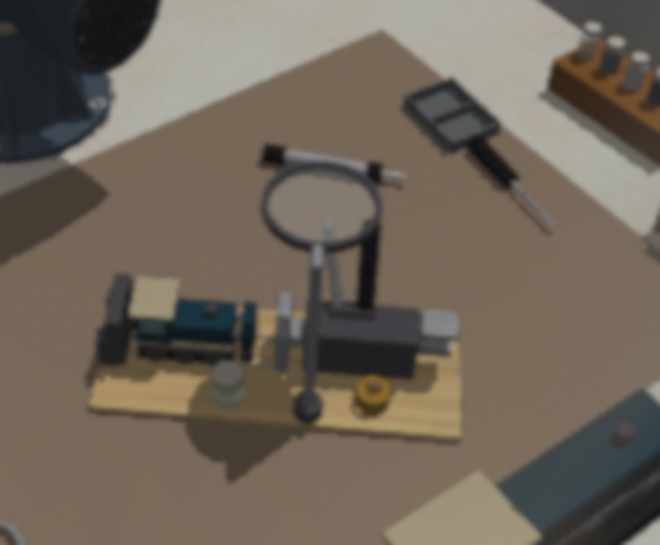

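View pics/top0c.png

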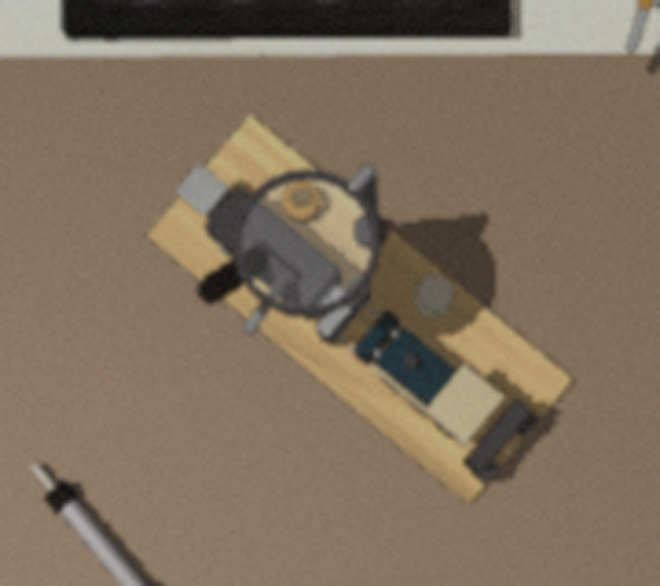

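```bash
cat > fit.py <<'E'
from h import *
from scipy.optimize import least_squares
s=robot.camera('scene');t=robot.camera('top')
L=np.array([-.530,0,.848])
gr=np.array([-15,0,75.])
obs=[(t,[90,130,12],(228.2,121.4)),(t,[-60,130,12],(200.9,154.1)),(t,[-60,-260,12],(288.2,226.4)),(t,[90,-260,12],(316,193.6)),
(s,[90,-260,12],(201.4,252.2)),(s,[90,130,12],(330.3,262.6)),
(s,[5,-30,250],(282.7,178.4)),(t,[5,-30,250],(242.8,158.3)),
(s,[0,100,85],(324.3,220.6)),(t,[0,100,85],(214.6,141.4)),
(s,[0,0,0],(286.5,235)),(t,[0,0,0],(240.2,165.2)),
(s,gr,(288.6,218.7)),(t,gr,(237.3,166.6)),
(s,gr+80*L+[0,32,0],(299.8,194.8)),(t,gr+80*L+[0,32,0],(215.4,163.9))]
def P(v): 
    c,sn=np.cos(v[2]),np.sin(v[2]); return np.array([[c,-sn,0],[sn,c,0],[0,0,1]]),np.array([v[0],v[1],0])
def f(v):
    R,o=P(v); return np.concatenate([(proj(p,R@(np.array(X)/1000)+o)[0]-np.array(u)) for p,X,u in obs])
v=least_squares(f,[.45,0.03,-.7],loss='soft_l1',f_scale=1.5).x
print(v); print(np.round(f(v).reshape(-1,2),1).tolist())
E
python3 fit.py
```

```text
[ 0.5979881   0.09013937 -0.69210922]
[[-0.4, -0.5], [-1.4, 0.1], [-0.1, 1.1], [0.4, -0.7], [-1.4, -1.1], [0.1, -0.9], [-1.5, 2.4], [0.6, -2.1], [-1.7, 1.0], [0.1, 0.2], [0.9, 1.1], [-0.0, 0.1], [0.4, -1.4], [-1.7, -1.6], [1.8, -2.2], [1.6, 1.5]]
```

```bash
cat >> h.py <<'E'
V=[0.598,0.0901,-0.6921]
def setv(v):
    global Rc,oc
    c,s=np.cos(v[2]),np.sin(v[2]); Rc=np.array([[c,-s,0],[s,c,0],[0,0,1.]]); oc=np.array([v[0],v[1],0])
setv(V)
def W(X): return Rc@(np.array(X,float)/1000)+oc
L=np.array([-.530,0,.848]); GR=np.array([-15,0,75.])
def Rl(sg=1):
    x=-L/np.linalg.norm(L); y=np.array([0,sg,0.]); return Rc@np.column_stack([x,y,np.cross(x,y)])
def Rd(sg=1):
    x=np.array([0,0,-1.]); y=np.array([sg,0,0.]); return Rc@np.column_stack([x,y,np.cross(x,y)])
def up(u,y,d=0): return GR+u*L+np.array([0,y,0])   # clamp mm
def obsv():
    o=robot.observe(); return 't%.1f op%.4f f(clamp)%s pos(clamp)%s'%(o['clock'],o['opening'],np.round(Rc.T@np.array(o['force']),1),np.round(Rc.T@(np.array(o['eef_pos'])-oc)*1000,1))
E
python3 - <<'E'
from h import *
p=robot.camera('wrist'); print(np.round(p['hand_eye'],3))
for sg in(1,-1):
    for u in(61,130,220): print(sg,u,W(up(u,4)),np.round(robot.ik(W(up(u,4)),Rl(sg)),2) if robot.ik(W(up(u,4)),Rl(sg)) is not None else None)
    for z in (85,150): q=robot.ik(W([0,100,z]),Rd(sg)); print('tab',sg,None if q is None else np.round(q,2))
E
```

```text
[[ 0.001  0.294 -0.956 -0.142]
 [ 1.    -0.     0.001 -0.002]
 [-0.    -0.956 -0.294 -0.076]
 [ 0.     0.     0.     1.   ]]
1 61 [0.5641129  0.12338353 0.126728  ] [ 0.34  0.48  1.89 -0.85  0.65  0.12]
1 130 [0.53595738 0.14672087 0.18524   ] [ 0.41  0.36  1.89 -0.75  0.77  0.05]
1 220 [0.49923278 0.17716088 0.26156   ] [ 0.5   0.22  1.85 -0.65  0.95 -0.02]
tab 1 [ 0.18  0.75  1.38 -0.    1.01  0.87]
tab 1 [ 0.18  0.67  1.34 -0.    1.13  0.87]
-1 61 [0.5641129  0.12338353 0.126728  ] None
-1 130 [0.53595738 0.14672087 0.18524   ] None
-1 220 [0.49923278 0.17716088 0.26156   ] None
tab -1 [ 0.18  0.75  1.38 -0.    1.01 -2.27]
tab -1 [ 0.18  0.67  1.34 -0.    1.13 -2.27]
```

```bash
python3 - <<'E'
from h import *
q=robot.ik(W(up(330,4)),Rl()); print(np.round(q,2))
q0=np.array(robot.observe()['q']); m=np.array(q); m[0]=-0.9
robot.movej(m); print(obsv()); robot.movej(q); print(obsv())
robot.goto(W(up(200,0)),Rl()); print(obsv())
o=robot.observe(); p=robot.camera('wrist'); save(p,'w1')
H=np.array(p['hand_eye']);T=np.eye(4);T[:3,:3]=o['tool_rot'];T[:3,3]=o['eef_pos'];C=T@H
for n,X in dict(grip_back=up(80,32),grip_root=GR,lens=[5,-30,250],lever_hinge=[-15,-6,75],trigger_front=up(80,-25),tab_top=[0,100,85],clamp=[0,0,0],jaw_face=[0,-70,52]).items():
    r=robot.spot_point(p,n); print(n,np.round(proj(p,W(X),C[:3,3],C[:3,:3])[0],1),[(np.round(d['location'][::-1],1).tolist(),round(d['score'],2)) for d in r[:2]])
for c,X in enumerate([[90,130,12],[-60,130,12],[-60,-260,12]]): print(proj(p,W(X),C[:3,3],C[:3,:3])[0])
print(obsv()); print(p['camera_matrix']); np.save('C1.npy',C)
E
```

```text
[ 0.62  0.1   1.76 -0.58  1.19 -0.06]
t2.1 op0.0855 f(clamp)[ 0.6 -0.6 -0.9] pos(clamp)[  62.3 -640.3  354.3]
t4.5 op0.0853 f(clamp)[ 1.   0.8 -0.6] pos(clamp)[-189.3    3.7  354.8]
t5.1 op0.0853 f(clamp)[0.4 0.1 0.9] pos(clamp)[-1.207e+02  2.000e-01  2.455e+02]
grip_back [283.9 185. ] [([287.4, 181.5], 0.58)]
grip_root [253.1 168.2] [([255.8, 165.4], 0.91)]
lens [220.7 314.6] [([223.1, 316.3], 0.67)]
lever_hinge [248.5 168.2] [([252.6, 166.0], 0.88)]
trigger_front [228.2 185.1] [([255.1, 163.2], 0.74), ([232.2, 182.9], 0.73)]
tab_top [328.4 181.5] [([331.5, 177.8], 0.88)]
clamp [253.3 140.9] [([256.4, 137.9], 0.74), ([110.7, 231.6], 0.63)]
jaw_face [203.5 164.5] [([203.4, 162.9], 0.56)]
[327.31590482 185.74148715]
[350.28484736 110.88111654]
[ 58.5862325  111.29012609]
t5.6 op0.0856 f(clamp)[-0.6  0.1  0.2] pos(clamp)[-1.212e+02  2.000e-01  2.450e+02]
[[267.19594148   0.         254.5756653 ]
 [  0.         267.19594148 190.0950358 ]
 [  0.           0.           1.        ]]
```

View pics/w1.png

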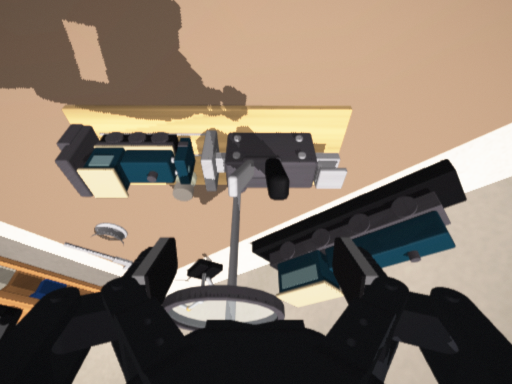

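```bash
python3 - <<'E'
from h import *
import h
src=open('fit.py').read().split('v=least')[0].replace('from h import *','')
exec(src)
p=robot.camera('wrist'); C=np.load('C1.npy')
wo=[(up(80,32),(287.4,181.5)),(GR,(255.8,165.4)),([5,-30,250],(223.1,316.3)),([-15,-6,75],(252.6,166)),(up(80,-25),(232.2,182.9)),([0,100,85],(331.5,177.8)),([0,0,0],(256.4,137.9)),([-60,130,12],(350.5,108)),([-60,-260,12],(66,106))]
def fw(v):
    R,o=P(v); return np.concatenate([(proj(p,R@(np.array(X)/1000)+o,C[:3,3],C[:3,:3])[0]-np.array(u)) for X,u in wo])
for w in (0,.5,1.,None):
    g=(lambda v:fw(v)) if w is None else (lambda v:np.concatenate([f(v)*2,w*fw(v)]))
    v=least_squares(g,[.598,.09,-.69],loss='soft_l1',f_scale=2).x
    print(w,np.round(v,4),np.round(np.abs(f(v)).mean(),2),np.round(fw(v).reshape(-1,2),1).tolist())
E
```

```text
0 [ 0.598   0.0901 -0.6924] 1.0 [[-3.4, 3.5], [-2.7, 2.8], [-2.4, -1.7], [-4.1, 2.2], [-3.9, 2.2], [-3.1, 3.7], [-3.1, 3.0], [-0.2, 2.9], [-7.4, 5.2]]
0.5 [ 0.598   0.0914 -0.6928] 1.04 [[-2.3, 3.0], [-1.9, 2.4], [-1.4, -1.9], [-3.3, 1.8], [-2.9, 1.7], [-2.1, 3.3], [-2.4, 2.6], [0.8, 2.4], [-7.0, 4.6]]
1.0 [ 0.5978  0.093  -0.693 ] 1.16 [[-1.1, 2.2], [-1.1, 1.7], [-0.4, -2.3], [-2.5, 1.1], [-1.9, 0.9], [-1.1, 2.7], [-1.7, 2.0], [1.8, 1.6], [-6.7, 3.8]]
None [ 0.5968  0.0958 -0.6944] 1.4 [[0.6, 0.6], [0.1, 0.3], [1.0, -3.2], [-1.3, -0.3], [-0.5, -0.8], [0.4, 1.5], [-0.7, 0.7], [3.5, 0.1], [-6.7, 1.9]]
```

```bash
sed -i 's/^V=.*/V=[0.5978,0.093,-0.693]/' h.py; python3 - <<'E'
from h import *
robot.movel(W(up(130,3)),feed=.12,orientation=Rl()); print(obsv())
o=robot.observe(); p=robot.camera('wrist'); save(p,'w2')
H=np.array(p['hand_eye']);T=np.eye(4);T[:3,:3]=o['tool_rot'];T[:3,3]=o['eef_pos'];C=T@H
for n,X in dict(grip_back=up(80,32),grip_root=GR,lever_hinge=[-15,-6,75],trigger_front=up(80,-25),tab_top=[0,100,85]).items():
    r=robot.spot_point(p,n); print(n,np.round(proj(p,W(X),C[:3,3],C[:3,:3])[0],1),[(np.round(d['location'][::-1],1).tolist(),round(d['score'],2)) for d in r[:2]])
E
```

```text
t6.4 op0.0854 f(clamp)[-0.1  0.4 -0.5] pos(clamp)[-83.9   3.2 185.6]
grip_back [289.6 210.9] [([290.6, 210.8], 0.76), ([341.7, 197.9], 0.44)]
grip_root [249.9 183.1] [([251.1, 180.5], 0.57)]
lever_hinge [244.2 183.1] [([243.8, 181.7], 0.69), ([343.5, 199.6], 0.22)]
trigger_front [215.9 210.9] [([215.5, 209.5], 0.94), ([250.8, 179.1], 0.68)]
tab_top [342.8 199.3] [([342.0, 199.2], 0.86)]
```

View pics/w2.png

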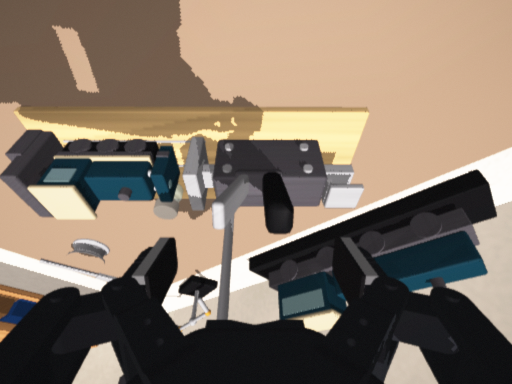

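```bash
python3 - <<'E'
from h import *
robot.movel(W(up(57,3)),feed=.12,orientation=Rl()); print(obsv())
robot.movel(W(up(57,14)),feed=.05); print(obsv())
robot.command_gripper(0.049,force=20); print(obsv())
robot.hold(.2); print(obsv())
p=robot.camera('wrist'); save(p,'w3'); p=robot.camera('scene'); save(p,'s3')
E
```

```text
t7.5 op0.0855 f(clamp)[-0.2 -0.2 -0.2] pos(clamp)[-45.2   3.2 123.7]
t7.9 op0.0852 f(clamp)[ 0.5 -4.7  3.9] pos(clamp)[-45.4  14.  123.8]
t8.3 op0.0492 f(clamp)[ -4.5 -11.1   8. ] pos(clamp)[-45.6  12.6 123.5]
t8.5 op0.0490 f(clamp)[ -5.4 -11.5   8.4] pos(clamp)[-45.6  12.6 123.5]
```

View pics/w3.png

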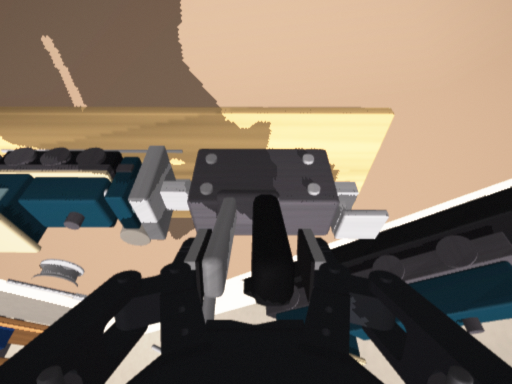

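```bash
python3 - <<'E'
from h import *
robot.command_gripper(0.043,force=20); robot.hold(.1); print(obsv())
robot.command_gripper(0.036,force=20); robot.hold(.1); print(obsv())
p=robot.camera('wrist'); save(p,'w4')
E
```

```text
t9.0 op0.0432 f(clamp)[ -9.4 -24.2  17.6] pos(clamp)[-45.7  10.1 123.4]
t9.3 op0.0422 f(clamp)[-10.4 -27.   20.3] pos(clamp)[-45.8   9.8 123.4]
```

View pics/w4.png

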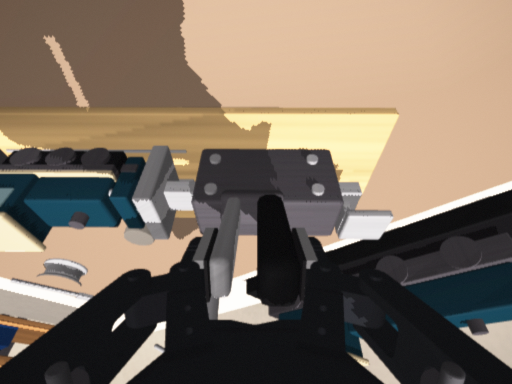

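```bash
cat >> h.py <<'E'
def fy(): return -(Rc.T@np.array(robot.observe()['force']))[1]
def yp(): return (Rc.T@(np.array(robot.observe()['eef_pos'])-oc)*1000)[1]
def stroke(fmax=14,c0=20,cmax=27,feed=.06,u=52,rest=2):
    robot.movel(W(up(u,12)),feed=feed); log=[]
    c=12
    while True:
        robot.hold(.06); a=fy(); log.append((c,round(yp()-35,1),round(a,1)))
        if a>fmax or c>=cmax: break
        c+=2 if c<c0 else 1
        robot.movel(W(up(u,c)),feed=.03)
    robot.hold(.1); print('end',obsv()); print(log)
    robot.movel(W(up(u,rest)),feed=.08); robot.hold(.15); print('rest',obsv())
def look(n):
    o=robot.observe(); p=robot.camera('wrist'); save(p,n)
    H=np.array(p['hand_eye']);T=np.eye(4);T[:3,:3]=o['tool_rot'];T[:3,3]=o['eef_pos'];C=T@H
    for k in ('jaw_face','nose_front'):
        print(k,[(np.round(d['location'][::-1],1).tolist(),round(d['score'],2)) for d in robot.spot_point(p,k)[:2]])
    return p,C
E
python3 - <<'E'
from h import *
robot.command_gripper(0.070); print(obsv())
robot.movel(W(up(52,2)),feed=.08); robot.hold(.15); print(obsv())
p,C=look('w5')
for j in (20,30,40,50): print(j,proj(p,[W([0,-70-j,52]),W([-30,-70-j,84])],C[:3,3],C[:3,:3]))
stroke()
look('w6')
E
```

```text
t9.7 op0.0703 f(clamp)[ 1.  -1.9  0.2] pos(clamp)[-45.2  14.3 123.5]
t10.2 op0.0700 f(clamp)[-1.2 -0.2 -0.7] pos(clamp)[-42.5   2.3 119.3]
jaw_face [([158.4, 196.9], 0.64), ([64.6, 291.5], 0.23)]
nose_front [([147.4, 193.6], 0.56)]
20 [[147.3779954  199.32567598]
 [122.91752732 207.77119798]]
30 [[135.98186456 199.33153821]
 [108.91595139 207.77866476]]
40 [[124.58515226 199.33740073]
 [ 94.91349778 207.786132  ]]
50 [[113.18785845 199.34326355]
 [ 80.91016641 207.79359971]]
end t13.6 op0.0698 f(clamp)[ -5.4 -14.6  10.8] pos(clamp)[-42.8  23.1 118.9]
[(12, np.float64(-23.6), np.float64(7.6)), (14, np.float64(-22.0), np.float64(9.2)), (16, np.float64(-19.9), np.float64(8.8)), (18, np.float64(-18.0), np.float64(9.1)), (20, np.float64(-16.0), np.float64(8.4)), (21, np.float64(-15.1), np.float64(9.5)), (22, np.float64(-14.1), np.float64(9.6)), (23, np.float64(-13.1), np.float64(9.5)), (24, np.float64(-12.5), np.float64(10.6)), (25, np.float64(-12.0), np.float64(14.6))]
rest t14.2 op0.0702 f(clamp)[-0.5  0.3 -0.8] pos(clamp)[-42.5   2.6 119.2]
jaw_face [([146.4, 198.0], 0.87)]
nose_front [([371.5, 228.5], 0.49)]
```

View pics/w5.png

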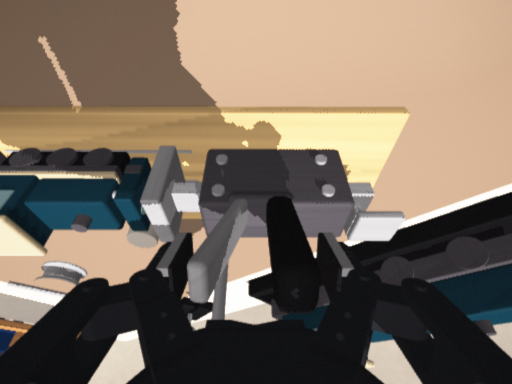

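View pics/w6.png

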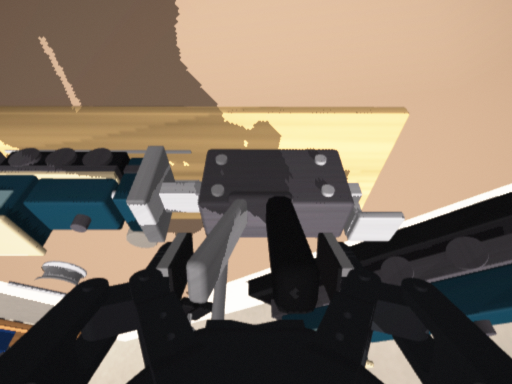

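```bash
cat >> h.py <<'E'
def stroke2(fmax=22,stop=-12.1,feed=.06,u=52,rest=2):
    robot.movel(W(up(u,11)),feed=feed); log=[]
    c=11
    while True:
        robot.hold(.03); a=fy(); y=yp()-35; log.append((c,float(round(y,1)),float(round(a,1))))
        if a>fmax or y>stop or c>30: break
        c+=1.5 if c<19 else 1
        robot.movel(W(up(u,c)),feed=.03)
    robot.hold(.1); print('end',obsv()); print(log)
    p=robot.camera('wrist'); save(p,'sq%d'%(robot.observe()['clock']*10))
    robot.movel(W(up(u,rest)),feed=.08); robot.hold(.15); print('rest',obsv())
E
python3 - <<'E'
from h import *
stroke2(); look('w7')
E
```

```text
end t17.9 op0.0700 f(clamp)[ -6.1 -14.2  10.4] pos(clamp)[-42.9  23.  118.9]
[(11, -24.9, 7.4), (12.5, -24.0, 11.8), (14.0, -22.7, 13.9), (15.5, -21.2, 12.6), (17.0, -19.7, 14.0), (18.5, -18.2, 13.3), (20.0, -16.7, 12.2), (21.0, -15.7, 13.9), (22.0, -14.8, 13.8), (23.0, -13.8, 13.3), (24.0, -12.7, 13.0), (25.0, -12.0, 14.5)]
rest t18.5 op0.0702 f(clamp)[ 0.   0.4 -0.6] pos(clamp)[-42.5   2.7 119.2]
jaw_face [([134.4, 197.7], 0.73)]
nose_front []
```

View pics/w7.png

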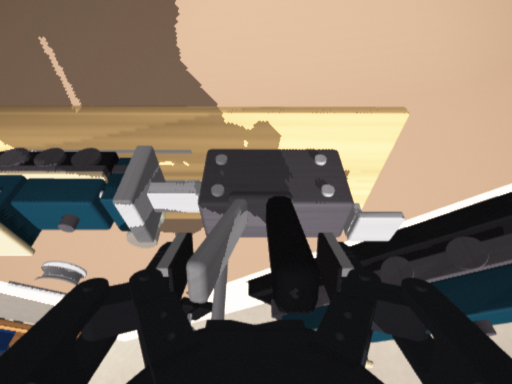

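```bash
python3 - <<'E'
from h import *
stroke2(); look('w8'); p=robot.camera('scene');save(p,'s8')
E
```

```text
end t22.5 op0.0699 f(clamp)[ -9.2 -24.4  17.9] pos(clamp)[-42.9  22.2 118.9]
[(11, -24.9, 8.1), (12.5, -24.1, 11.7), (14.0, -22.9, 14.6), (15.5, -21.6, 15.4), (17.0, -20.1, 15.2), (18.5, -18.5, 14.7), (20.0, -17.1, 15.2), (21.0, -16.1, 15.5), (22.0, -15.1, 15.6), (23.0, -14.3, 16.7), (24.0, -13.8, 18.7), (25.0, -13.3, 21.0), (26.0, -12.8, 25.1)]
rest t23.1 op0.0696 f(clamp)[-0.6  0.1 -0.7] pos(clamp)[-42.5   2.7 119.1]
jaw_face [([128.9, 198.0], 0.69)]
nose_front []
```

View pics/w8.png

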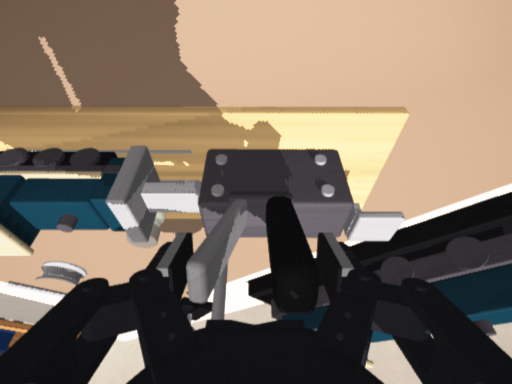

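```bash
ls pics; python3 - <<'E'
from h import *
stroke2(fmax=24); look('w9')
E
python3 - <<'E'
import cv2,glob,numpy as np
g=sorted(glob.glob('pics/sq*.png'))[-2:]
c=[cv2.resize(cv2.imread(f)[130:260,0:230],None,fx=2.2,fy=2.2,interpolation=2) for f in g]
cv2.imwrite('pics/sqc.png',np.vstack(c))
E
```

```text
s3.png
s8.png
scene0.png
scene0c.png
sq179.png
sq225.png
top0.png
top0c.png
w1.png
w2.png
w3.png
w4.png
w5.png
w6.png
w7.png
w8.png
end t25.5 op0.0700 f(clamp)[ -8.9 -25.   18.6] pos(clamp)[-42.9  16.  118.9]
[(11, -24.7, 8.8), (12.5, -23.6, 9.9), (14.0, -22.2, 9.9), (15.5, -21.3, 13.7), (17.0, -20.6, 18.0), (18.5, -19.8, 21.1), (20.0, -19.0, 25.2)]
rest t26.0 op0.0699 f(clamp)[-0.   0.  -0.5] pos(clamp)[-42.5   2.7 119.2]
jaw_face [([129.5, 195.3], 0.7)]
nose_front []
```

View pics/sqc.png

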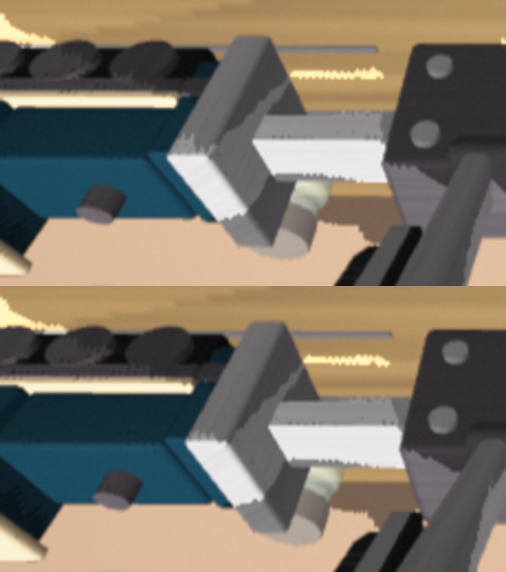

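```bash
python3 - <<'E'
from h import *
robot.movel(W(up(200,3)),feed=.2)
robot.command_gripper(0.0); 
robot.movel(W(up(210,110)),feed=.2); print(obsv())
q=robot.ik(W([0,100,170]),Rd(1)); print(np.round(q,2),np.round(robot.observe()['q'],2))
robot.goto(W([0,100,170]),Rd(1)); print(obsv())
o=robot.observe(); p=robot.camera('wrist'); save(p,'w10')
H=np.array(p['hand_eye']);T=np.eye(4);T[:3,:3]=o['tool_rot'];T[:3,3]=o['eef_pos'];C=T@H
print(proj(p,W([0,100,85]),C[:3,3],C[:3,:3]),[(d['location'][::-1],d['score']) for d in robot.spot_point(p,'tab_top')[:2]])
p=robot.camera('scene');save(p,'s10')
E
```

```text
t28.4 op-0.0000 f(clamp)[ 0.2 -0.1 -0.2] pos(clamp)[-126.4  109.2  252.6]
[ 0.18  0.65  1.33 -0.    1.16  0.88] [ 0.56  0.42  1.6  -0.63  1.03 -0.01]
t29.3 op0.0000 f(clamp)[-0.3 -0.4  0.1] pos(clamp)[ -0.5  99.6 170.4]
[[256.17238961 197.00273668]] [([253.5, 193.8], 0.56)]
```

View pics/w10.png

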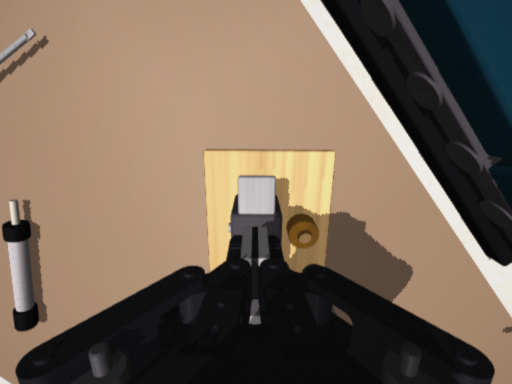

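View pics/s10.png

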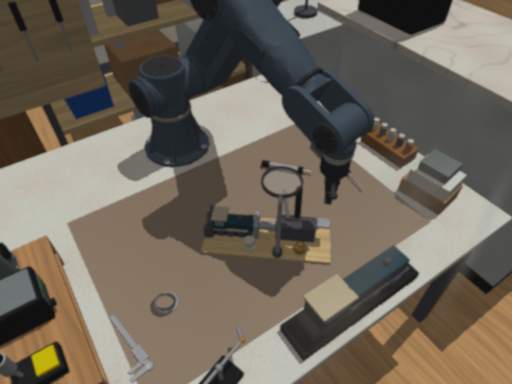

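```bash
python3 - <<'E'
from h import *
robot.movel(W([0,101,92]),feed=.12,orientation=Rd(1)); print(obsv())
for z in (86,84,82,80,78,77,76,75,74,73):
    robot.movel(W([0,101,z]),feed=.04); robot.hold(.05)
    F=(np.array(robot.observe()['force']))[2]; print(z,round(F,1))
    if F>9: break
robot.hold(1.3); print(obsv())
p=robot.camera('top');save(p,'t11');p=robot.camera('scene');save(p,'s11')
robot.movel(W([0,101,95]),feed=.08); print(obsv())
robot.movel(W([0,105,250]),feed=.2); print(obsv())
E
```

```text
t30.2 op0.0001 f(clamp)[-0.   0.1  1.6] pos(clamp)[  0.3 101.4  92.8]
86 -0.1
84 1.0
82 6.5
80 7.1
78 6.6
77 6.7
76 7.9
75 7.9
74 13.8
t34.3 op-0.0004 f(clamp)[-3.6 -3.4 12.5] pos(clamp)[  0.3 101.4  75.6]
t34.8 op0.0001 f(clamp)[-0.6 -0.1  0.5] pos(clamp)[  0.  101.1  95.3]
t35.7 op0.0003 f(clamp)[ 0.1 -1.5  0.4] pos(clamp)[ -0.4 104.5 248.3]
```

View pics/s11.png

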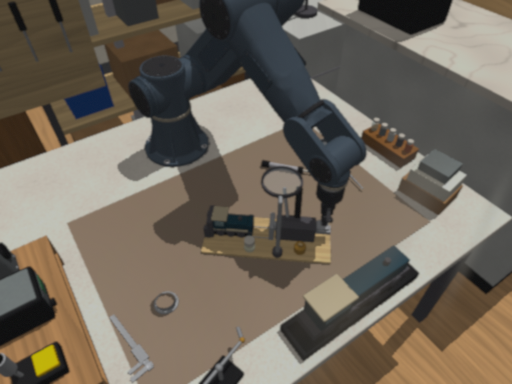

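```bash
python3 - <<'E'
from h import *
robot.goto(W(up(220,110)),Rl())
robot.movel(W(up(220,-100)),feed=.2); print(obsv())
robot.movel(W(up(190,-100)),feed=.15); print(obsv())
p,C=look('w12')
for nm,X in dict(jawopen=[0,-60,52],fix=[0,-230,86],nosehome=[0,-110,46]).items(): print(nm,proj(p,W(X),C[:3,3],C[:3,:3]))
c=p['img'][80:300,60:420,::-1]; cv2.imwrite('pics/w12c.png',cv2.resize(c,None,fx=2.2,fy=2.2,interpolation=cv2.INTER_CUBIC))
p=robot.camera('top');save(p,'t12'); c=p['img'][90:250,160:340,::-1]; cv2.imwrite('pics/t12c.png',cv2.resize(c,None,fx=3.6,fy=3.6,interpolation=cv2.INTER_CUBIC))
print(obsv())
E
```

```text
t37.8 op0.0000 f(clamp)[ 0.4 -0.7 -0.1] pos(clamp)[-131.3  -99.3  261.7]
t38.1 op0.0003 f(clamp)[-0.5  0.4  0.2] pos(clamp)[-115.7  -99.9  235.8]
jaw_face [([284.0, 167.9], 0.97)]
nose_front [([249.4, 165.1], 0.83), ([331.6, 323.6], 0.51)]
jawopen [[282.57662372 166.87033734]]
fix [[152.37468113 185.23662681]]
nosehome [[246.2008127  163.83280151]]
t38.3 op-0.0001 f(clamp)[ 0.2 -0.3  0.3] pos(clamp)[-115.9  -99.6  236.8]
```

View pics/w12c.png

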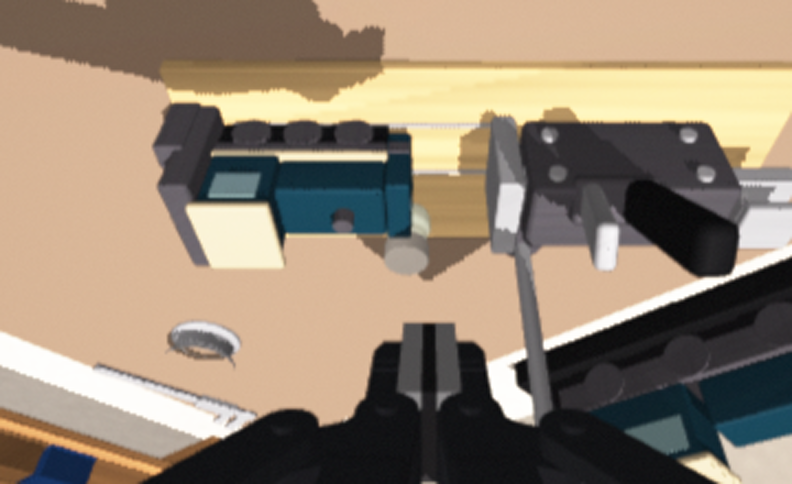

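View pics/t12c.png

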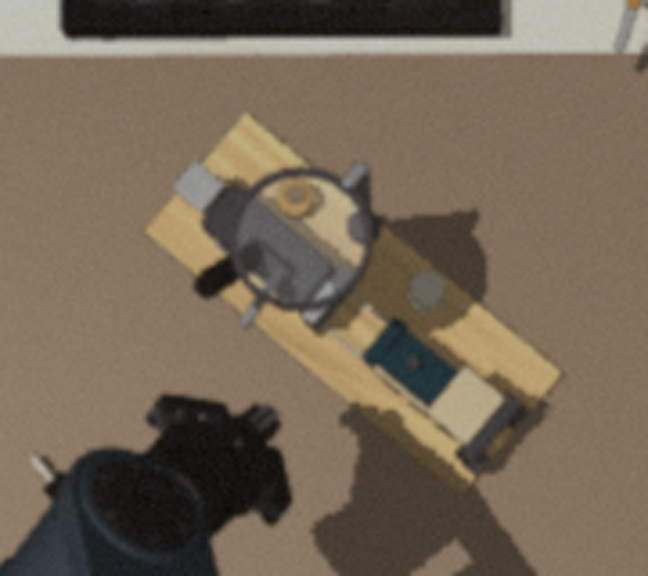

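```bash
python3 - <<'E'
from h import *
robot.goto(W(up(115,-110)),Rl())
print(obsv()); p,C=look('w13')
for nm,X in dict(jawopen=[0,-60,52],nosehome=[0,-110,46]).items(): print(nm,proj(p,W(X),C[:3,3],C[:3,:3]))
a=cv2.resize(p['img'][130:280,90:320,::-1],(690,450),interpolation=cv2.INTER_CUBIC)
cv2.imwrite('pics/w13c.png',a)
b=cv2.imread('pics/w2.png')[120:230,0:230]; cv2.imwrite('pics/w2c.png',cv2.resize(b,None,fx=3,fy=3,interpolation=cv2.INTER_CUBIC))
E
```

```text
t38.7 op0.0001 f(clamp)[0.8 0.5 1. ] pos(clamp)[ -75.9 -110.2  172.7]
jaw_face [([297.0, 180.5], 0.83), ([133.0, 272.6], 0.62)]
nose_front [([257.0, 177.3], 0.97)]
jawopen [[298.65568793 180.70492877]]
nosehome [[253.35442971 176.78437446]]
```

View pics/w13c.png

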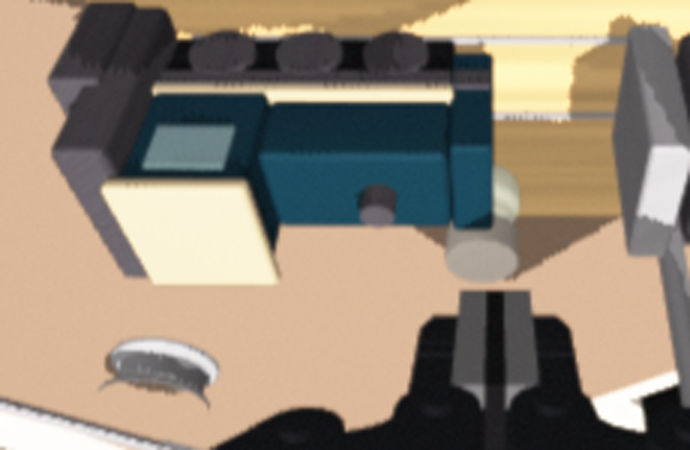

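View pics/w2c.png

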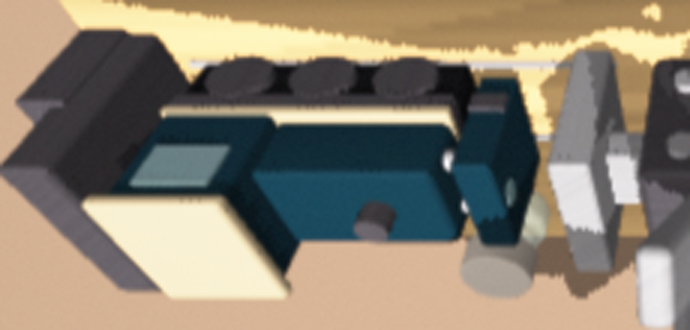

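```bash
python3 - <<'E'
from h import *
robot.movel(W(up(220,-100)),feed=.2); robot.hold(.2); print(obsv()); robot.finish_job()
E
```

```text
t39.8 op0.0000 f(clamp)[-0.4 -0.  -0.1] pos(clamp)[-131.4 -100.5  260.6]
the job is handed in; nothing more can be done
```

The nose is fully home, the jaw has sprung all the way back open, and I handed the job in at about 40 s with the robot clear and the hand unloaded.

- **Squeezing:** I came in along the grip's lean and gave the trigger five strokes. The first was with closing fingers; the rest were with one finger following the trigger. In the fourth the force rose near the end, and the fifth stalled early, so the jaw was tight on the model. Each of those two stopped at about 25 N on the trigger, which I estimate as about 16 N at the jaw against the 40 N crush limit. That is worked out from the trigger force, since the jaw force cannot be read directly.
- **Release:** I pressed the tab to its stop from straight above (up to about 14 N), held it for 1.3 s, then let go.
- **Last checks:** The wrist picture shows no gap at the nose, where a gap with light showing through was visible before. It also shows the jaw next to the head at its open position and the trigger sprung back. The paint jar, weight and spool look undisturbed; I saw no sign that anything else moved.
- **Disagreement:** The network put the nose front about 3.6 px (roughly 4 mm) nearer the jaw than my model predicted for home. That could be calibration or pose error, or the model standing slightly off the fixed jaw. The closed gap in the picture, together with the early stall, is why I took the nose as home.
- **First stroke:** The wrist force reached about 35 N because the fingers were set off-centre, but the trigger was at its own stop by then and the jaw had not yet reached the nose.

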